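Clear the nutshells off the board

ROBOT

A 7-joint arm with a two-finger parallel gripper is mounted at the origin on a cart in front of the work surface, level with it; the furniture and walls round the work are solid. World frame = base frame: x ahead of the robot, y to its left, z up, the work surface at z = 0. Lengths are in mm, angles in degrees, forces in N, time in s.
With the tool pointing down it reaches from about 400 to 875 mm from the base axis. Payload 4.4 kg.
Tool frame: the origin (TCP) lies midway between the tips of the shut fingers; the grasp point (between the pads) lies 19 mm behind it; z points along the fingers, y is the line along which they close (so a half turn about z gives the same grasp; the last joint's range is limited). The gripper opens to 85 mm and grips with 20 to 120 N. Pads are 22 mm wide; open, the fingers measure 114 mm over their backs; the gripper's body (76 mm by 85 mm) begins 54 mm behind the grasp point. The pads swing forward as they close: fully open they stand 13 mm farther back than shut.
Start: joints at [-70.176, 36.005, 2.206, 86.941, -1.547, 57.084, -1.146], TCP at [260.147, 595.686, 231.313] pointing down, gripper open.
Joint ranges: [-175.42, 175.42], [-21.48, 121.26], [-71.46, 75.88], [10.55, 141.38], [-63.04, 243.04], [13.31, 113.54], [-168.57, 168.57]. Speed limits (degrees/s): [147.25, 147.25, 180, 180, 180, 180, 180].

INTERFACE

Orientations are given as a 3x3 rotation matrix whose columns are the frame's x, y, z axes.
In Python, from workcell import r gives the robot as it stands.
- The arm moves only by the tool step_arm, never from a script. Its argument "plan" is one flat list of numbers, 6 for each row, row after row: the shift along the tool's x, y, z in units of 50 mm (1.0 is 50 mm), then the turn, a rotation vector about the tool's x, y, z in degrees. A call has exactly 5 rows; each row shifts and turns the commanded pose from where the row before left it, along the tool's axes as they then stand; what a row does not reach is not made up. A row lasts 1/8 s, in which the tool goes at most 62.5 mm and 10.7 degrees, less where a joint would pass 70% of its speed; a pose out of reach is approached as far as the arm can. A call is refused whole if a number of a shift passes 1 or a number of a turn 10.7, either way. A call with a gripper value outside its range is refused whole. "gripper" is the opening in per cent of the stroke, from 0 (shut) to 100 (fully open), set as the call begins (left out, the last holds). The fingers move at their own pace and stop on an object; "squeeze" is the grip in N (left out, the last holds). Time passes only in rows, so rows that do not move let the fingers close, or fill a call up. It gives the time, the measured TCP pose, the force, the opening and the grip force at its end, in the units of the state.
- r.state(): the state, without advancing time (a new reading comes with each control period).
- r.get_image(name): name is "side" or "top"; returns the picture (480x640x3 uint8, red, green, blue); there is no depth.
- r.camera_params(name): a dict with "fx", "fy", "cx", "cy" (pixels), "R" (3x3) and "t" (3): a world point X has camera coordinates R X + t. Camera axes: x right, y down, z forward; pixel columns grow to the right and rows downward; lengths in mm; the calibration is good to about 2 mm. A picture is of the moment at which its call begins. camera_params takes no time and is no camera call.
- r.job_done(): hands the job in; it is judged then, once.
The state is a dict: "time_s": time; "joint_positions": joint angles; "joint_velocities": joint speeds; "effort": joint torques, N m; "tcp_pos": TCP position; "ee_rot": TCP orientation; "wrist_force": force on the tool from outside, world axes, zero at the start; "moment": the same for the moment, N m; "width": opening from 0.0 (shut) to 1.0 (fully open); "finger_force": force on a finger pad.
Only numpy, scipy, OpenCV 4.12 (cv2) and the standard library are available. Lean on these libraries where they do the work, as an engineer would, in place of code of your own. Each camera call takes 0.05 s, during which the arm holds its last target. There are 200 camera calls.

TASK

Nuts have been cracked on the chopping board and its catch tray is pulled out. With the closed fingers sweep the five empty half shells across the board and over its edge into the tray, then push the tray fully home under the board. Only sweep and push, never pick up or lift a nut or shell; leave the one whole walnut undisturbed on the board and everything else where it is.

Things in the scene. Friction and masses are not known exactly. Their poses are not given: they have to be found in the camera images.
- board: Light wooden chopping board on a closed frame, 200 x 210 x 66 mm, fixed (does not slide). Origin: centre of its underside, on the worktop; z up. The flat, rimless top is 66 mm above the origin. The tray slides out along the board's own -x (toward the robot's right side); own y runs across. The top spans own x -100 to +100 mm and y -105 to +105 mm; the edge over the tray is own x = -100 mm.
- tray (a joint): Steel catch tray with a wooden front that slides under the board, in m: 0 fully home (against its stop), at the start pulled out some 80 to 97 mm (end of travel 110 mm). Slides with about 1.5 N of friction and stays where it is left.
- tray_in (a point): Centre of the tray's inner floor, 10 mm above the worktop, axes as the board's; moves with the tray (at own x = -10 mm of the board when home). Inside the tray is 172 mm long (x), 174 mm wide (y) and 36 mm deep; only the pulled-out part, between the board's edge and the front, is open from above. The walls pass just below the board's 18 mm top slab.
- tray_front (a point): Middle of the outer face of the tray's wooden front, 26 mm above the worktop, axes as the board's. The face looks along own -x, is 182 mm wide and reaches from 6 to 46 mm above the worktop (34 mm in the middle, over a 66 mm wide finger notch). Pushing it along the board's +x shuts the tray; when home it stands 6 mm proud of the board's edge.
- shell_1: Empty half walnut shell, open side up: brown cup 32 mm across at the rim, 14 mm high, flat 18 mm foot, about 12 g; its hollow is filled by the inner partition, so push it from outside. Origin: centre of its underside. Shells and whole nut lie on the board in two loose rows of three: own x near -55 mm (only shells) and +25 mm, 56 mm apart across, each up to 8 mm off.
- shell_2: Empty half walnut shell, open side up: brown cup 32 mm across at the rim, 14 mm high, flat 18 mm foot, about 12 g; its hollow is filled by the inner partition, so push it from outside. Origin: centre of its underside. Shells and whole nut lie on the board in two loose rows of three: own x near -55 mm (only shells) and +25 mm, 56 mm apart across, each up to 8 mm off.
- shell_3: Empty half walnut shell, open side up: brown cup 32 mm across at the rim, 14 mm high, flat 18 mm foot, about 12 g; its hollow is filled by the inner partition, so push it from outside. Origin: centre of its underside. Shells and whole nut lie on the board in two loose rows of three: own x near -55 mm (only shells) and +25 mm, 56 mm apart across, each up to 8 mm off.
- shell_4: Empty half walnut shell, open side up: brown cup 32 mm across at the rim, 14 mm high, flat 18 mm foot, about 12 g; its hollow is filled by the inner partition, so push it from outside. Origin: centre of its underside. Shells and whole nut lie on the board in two loose rows of three: own x near -55 mm (only shells) and +25 mm, 56 mm apart across, each up to 8 mm off.
- shell_5: Empty half walnut shell, open side up: brown cup 32 mm across at the rim, 14 mm high, flat 18 mm foot, about 12 g; its hollow is filled by the inner partition, so push it from outside. Origin: centre of its underside. Shells and whole nut lie on the board in two loose rows of three: own x near -55 mm (only shells) and +25 mm, 56 mm apart across, each up to 8 mm off.
- whole_nut: The one uncracked walnut, round and closed, 32 mm across and 34 mm high, on a small flat foot; origin: centre of its underside. It is in the row at own x = +25 mm farther from the tray, in any of the three places. It stays on the board.
- nutcracker: Steel plier nutcracker, 175 x 55 x 13 mm, lying on the worktop to the left of the board; origin: centre of its underside. Bystander.
- tea_mug: Green and white mug with handle, 87 x 117 x 91 mm, behind the board; origin: centre of its underside. Bystander.
- salt_shaker: Glass shaker, 44 mm across and 90 mm high, behind the board; origin: centre of its underside. Bystander.
- white_cup: White cup with a red handle, 96 x 123 x 62 mm, at the left front; origin: centre of its underside. Bystander.
Things that resemble listed ones, but are neither listed nor needed, are in the scene too. What is shaped like the shell_4 but pink is not meant. Leave any turquoise look-alike of the shell_2 alone.

How it is judged:
By the outcome, as a careful person would: the job done as asked, in the order asked, and still so for the second after the job is handed in, with the robot touching nothing.
It also fails if it takes over 64 s, if anything falls off the work surface, if the arm or the gripper's body presses on something with over 40 N, if the wrist force passes 120 N, or if a joint passes its speed limit or range.

## Working session

There is one attempt and no reset: what is moved stays moved. The work goes in short steps, Python scripts to look and compute and a tool call to move; the robot and the scene stay as the last step left them, time stands still between calls to the robot, and variables do not carry over. Pictures are saved under pics/ and viewed, at most 13 in all, crops included, and the job is handed in when it is done.

Besides the shell and the picture viewer there is one more tool, called in YAML: its name, and indented under it one key for each argument. step_arm: Moves the arm, as the interface text tells. Its arguments: {"type":"object","properties":{"plan":{"type":"array","items":{"type":"number"}},"gripper":{"type":"number"},"squeeze":{"type":"number"}},"required":["plan"]}

```bash
mkdir -p pics; python3 - <<'E'
from workcell import r
import cv2,numpy as np
for n in("top","side"):
    cv2.imwrite(f"pics/{n}0.png",r.get_image(n)[:,:,::-1])
    p=r.camera_params(n);print(n,p, -np.array(p["R"]).T@np.array(p["t"]))
s=r.state();print(s["tcp_pos"],s["ee_rot"],s["time_s"])
E
```

```text
top {'fx': 577.7603728951573, 'fy': 577.7603728951573, 'cx': 316.760663613843, 'cy': 236.6334639822244, 'R': array([[ 0.027558  , -0.99954909,  0.01192359],
       [-0.99298291, -0.02874535, -0.1147111 ],
       [ 0.11500212, -0.00867871, -0.99332733]]), 't': array([  96.42817434,  653.45008169, 1137.727095  ])} [ 515.36637226  125.04235444 1203.94362688]
side {'fx': 503.75054225868706, 'fy': 503.75054225868706, 'cx': 327.5836486149044, 'cy': 237.28500357944964, 'R': array([[-0.77017655, -0.63774248,  0.01061171],
       [-0.40939292,  0.48151302, -0.77494687],
       [ 0.48910687, -0.60119027, -0.63193729]]), 't': array([565.63217717, 260.81865156, 973.53301505])} [ 66.25226422 820.41866659 811.3300865 ]
[259.91441793 595.1567001  230.48477425] [[-9.16378152e-01  4.00313165e-01 -6.72989831e-04]
 [ 4.00313730e-01  9.16376787e-01 -1.58186697e-03]
 [-1.65299123e-05 -1.71899540e-03 -9.99998522e-01]] 0.1
```

View pics/top0.png

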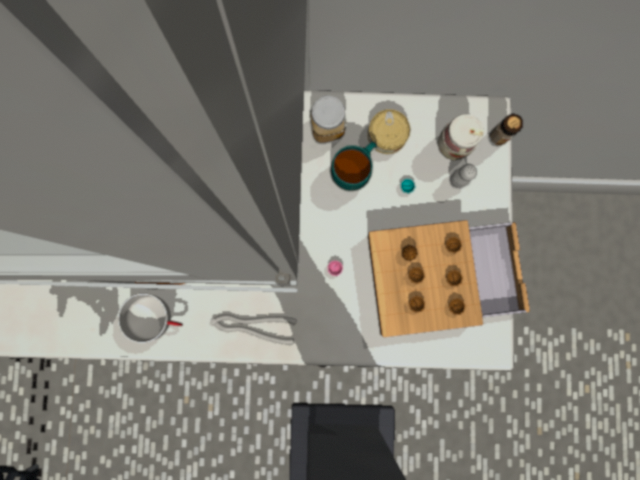

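View pics/side0.png

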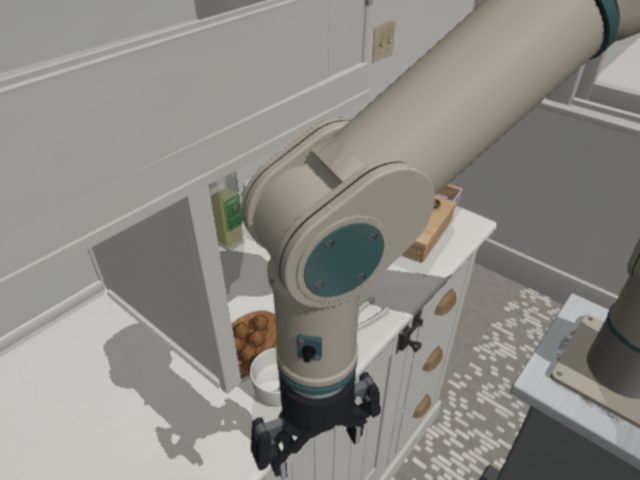

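The top view shows the board (about cols 370-480, rows 222-335) with the tray to its right. The near-row nuts are at about (453,242), (454,275) and (456,303), the far row at (409,250), (416,272) and (417,301). In the side view the arm hides the board. I'll zoom in on the top view.

```bash
cat > h.py <<'E'
from workcell import r
import cv2,numpy as np
def ray(n,px,z):
    p=r.camera_params(n);R=np.array(p["R"]);c=-R.T@np.array(p["t"])
    d=R.T@np.array([(px[0]-p["cx"])/p["fx"],(px[1]-p["cy"])/p["fy"],1.])
    return c+d*(z-c[2])/d[2]
def proj(n,X):
    p=r.camera_params(n);q=np.array(p["R"])@np.array(X,float)+p["t"]
    return q[0]/q[2]*p["fx"]+p["cx"],q[1]/q[2]*p["fy"]+p["cy"]
E
python3 - <<'E'
from h import *
im=cv2.imread("pics/top0.png");hsv=cv2.cvtColor(im,cv2.COLOR_BGR2HSV)
c=im[210:345,360:535];cv2.imwrite("pics/c0.png",cv2.resize(c,None,fx=4.4,fy=4.4,interpolation=cv2.INTER_CUBIC))
H,S,V=cv2.split(hsv)
m=((H>5)&(H<25)&(S>100)&(V>120)).astype(np.uint8);m[:, 505:]=0;m[:215]=0;m[345:]=0;m[:,:362]=0
k=max(cv2.findContours(m,0,2)[0],key=cv2.contourArea)
print(cv2.minAreaRect(k),cv2.approxPolyDP(k,8,True)[:,0].tolist())
for q in cv2.boxPoints(cv2.minAreaRect(k)):print(q,ray("top",q,66).round(1))
d=((V<115)).astype(np.uint8)
msk=np.zeros_like(d);cv2.fillConvexPoly(msk,cv2.convexHull(k),1);msk=cv2.erode(msk,np.ones((5,5)))
for q in cv2.findContours(d*msk,0,2)[0]:
    if cv2.contourArea(q)>40:
        (u,v),rr=cv2.minEnclosingCircle(q);print("blob",round(u,1),round(v,1),round(rr,1),cv2.contourArea(q),ray("top",(u,v),75).round(1))
E
```

```text
((425.1616516113281, 277.7212219238281), (106.32279205322266, 101.4534912109375), 82.4605484008789) [[466, 221], [369, 233], [384, 336], [481, 323]]
[367.8982  231.67522] [660.   13.8  66. ]
[468.4746  218.36363] [ 692.6 -186.7   66. ]
[482.4251 323.7672] [ 485.  -213.5   66. ]
[381.8487 337.0788] [454. -17.  66.]
blob 457.0 304.5 9.0 179.0 [ 521.  -161.4   75. ]
blob 416.5 302.5 8.6 167.0 [522.7 -82.4  75. ]
blob 453.6 276.0 9.1 179.0 [ 576.3 -154.7   75. ]
blob 415.9 273.6 8.5 163.0 [578.9 -80.7  75. ]
blob 409.5 251.5 8.7 175.5 [621.9 -67.8  75. ]
blob 452.4 243.7 8.4 163.0 [ 639.8 -152.4   75. ]
```

View pics/c0.png

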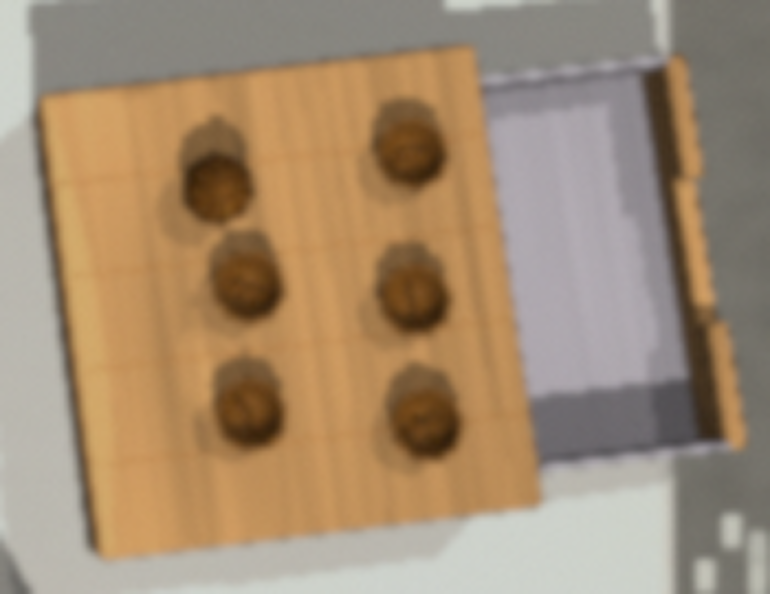

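The upper-left nut of the far row, at (409,251), is darker and casts a longer shadow, so it looks like the whole walnut. The tray front runs along about cols 513-528. I'll shut the gripper and turn the tool to line up with the board.

step_arm:
  plan: [0,0,0,0,0,10.6,0,0,0,0,0,10.6,0,0,0,0,0,10.6,0,0,0,0,0,10.6,0,0,0,0,0,10.6]
  gripper: 0

```text
time_s: 0.72
tcp_pos: [259.9, 595.4, 230.8]
ee_rot: [[-0.226, 0.974, -0.0], [0.974, 0.226, -0.001], [-0.001, -0.001, -1.0]]
wrist_force: [-0.0, 0.5, -0.3]
width: -0.001
finger_force: 0.0
```

step_arm:
  plan: [-0.98,0.18,0,0,0,4.4,-0.98,0.18,0,0,0,0,-0.98,0.18,0,0,0,0,-0.98,0.18,0,0,0,0,-0.98,0.18,0,0,0,0]

```text
time_s: 1.35
tcp_pos: [346.7, 360.5, 231.1]
ee_rot: [[-0.157, 0.988, -0.0], [0.988, 0.157, -0.0], [-0.0, -0.0, -1.0]]
wrist_force: [0.9, -0.6, 0.6]
width: 0.0
finger_force: 0.0
```

step_arm:
  plan: [-0.98,0.18,0,0,0,0,-0.98,0.18,0,0,0,0,-0.98,0.18,0,0,0,0,-0.98,0.18,0,0,0,0,-0.98,0.18,0,0,0,0]

```text
time_s: 1.98
tcp_pos: [429.5, 125.7, 231.2]
ee_rot: [[-0.157, 0.988, -0.0], [0.988, 0.157, 0.0], [0.0, -0.0, -1.0]]
wrist_force: [-0.7, -0.1, -0.1]
width: -0.0
finger_force: 0.0
```

```bash
python3 - <<'E'
from h import *
s=r.state();print(s["tcp_pos"],s["ee_rot"],s["time_s"],s["joint_positions"],s["width"])
im=r.get_image("side")[:,:,::-1]
cv2.imwrite("pics/s1.png",im)
E
```

```text
[429.50865084 125.73508686 231.22667155] [[-1.56850704e-01  9.87622317e-01 -1.24346811e-04]
 [ 9.87622323e-01  1.56850711e-01  4.57518913e-05]
 [ 6.46894746e-05 -1.15631470e-04 -9.99999991e-01]] 1.975 [-35.42755819  20.70256972  20.79676408 118.17573811 -10.63876569
  42.86730167   0.99530658] -0.00032944748168691146
```

View pics/s1.png

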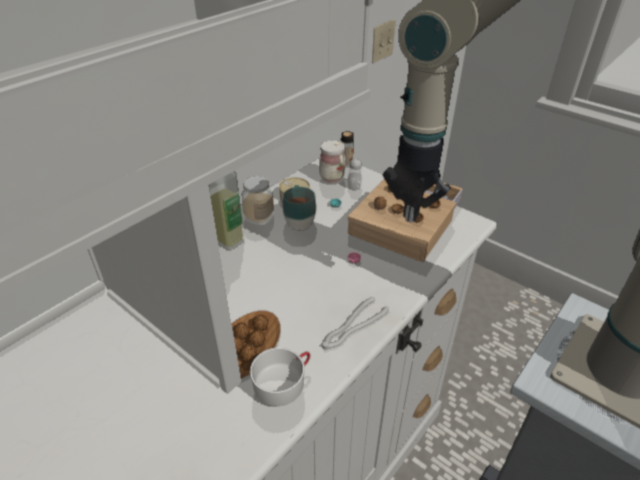

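The side view is now clear. The round nut stands at about (380,203), with shells beside it at (397,209) and (417,217). I'll measure heights by two-view triangulation.

```bash
cat >> h.py <<'E'
def tri(a,b):
    P=[]
    for n in("top","side"):
        p=r.camera_params(n);P.append(np.array([[p["fx"],0,p["cx"]],[0,p["fy"],p["cy"]],[0,0,1]])@np.c_[p["R"],p["t"]])
    X=cv2.triangulatePoints(P[0],P[1],np.array(a,float),np.array(b,float)).ravel();return X[:3]/X[3]
E
python3 - <<'E'
from h import *
im=cv2.imread("pics/s1.png");H,S,V=cv2.split(cv2.cvtColor(im,cv2.COLOR_BGR2HSV))
d=((V<110)&(S>90)).astype(np.uint8);d[:190]=0;d[240:]=0;d[:,:365]=0;d[:,470:]=0
for q in cv2.findContours(d,0,2)[0]:
    if cv2.contourArea(q)>12:print(cv2.boundingRect(q),cv2.contourArea(q),np.round(cv2.minEnclosingCircle(q),1) if 0 else cv2.minEnclosingCircle(q))
print("N",tri((409.5,251.5),(380,203)),"E",tri((415.9,273.6),(397,209)),"D",tri((416.5,302.5),(417.5,217)))
for X in([660,13.8,66],[454,-17,66],[485,-213.5,66],[692.6,-186.7,66]):print(np.round(proj("side",X),1))
# tray front outer top edge points (full res), z=46 and notch
for c in((685,58),(742,445),(702,180),(716,310)):
    u=c[0]/4.4+360,c[1]/4.4+210;w=ray("top",u,46);q=w[:2]-[572.9,-100.9]
    print(w.round(1),"own",(q@[-.157,.9876]).round(1),(q@[-.9876,-.157]).round(1))
c=im[170:270,330:490];cv2.imwrite("pics/s1c.png",cv2.resize(c,None,fx=5,fy=5,interpolation=cv2.INTER_CUBIC))
E
```

```text
(385, 231, 24, 9) 46.0 ((396.5, 235.0), 12.175895690917969)
(365, 231, 21, 9) 79.5 ((375.0, 235.5), 10.594910621643066)
(415, 212, 8, 11) 32.5 ((417.5, 217.0), 5.2202534675598145)
(391, 203, 14, 11) 63.5 ((397.5, 207.0), 7.632268905639648)
(429, 198, 11, 11) 45.5 ((434.0, 202.5), 6.726912021636963)
(373, 197, 13, 13) 66.5 ((379.20587158203125, 203.08824157714844), 6.206611633300781)
(447, 190, 11, 7) 41.5 ((452.0, 192.0), 5.385264873504639)
N [621.14724931 -67.63829506  77.90588607] E [578.57545849 -81.68906565  71.54081095] D [521.46503575 -83.39585103  73.41337437]
[347.5 215.5]
[426. 244.]
[455.3 201.7]
[382.9 177.6]
[ 688.6 -288.3   46. ] own -203.2 -84.9
[ 512.  -312.1   46. ] own -199.0 93.3
[ 632.3 -295.4   46. ] own -201.4 -28.1
[ 572.8 -301.1   46. ] own -197.7 31.5
```

View pics/s1c.png

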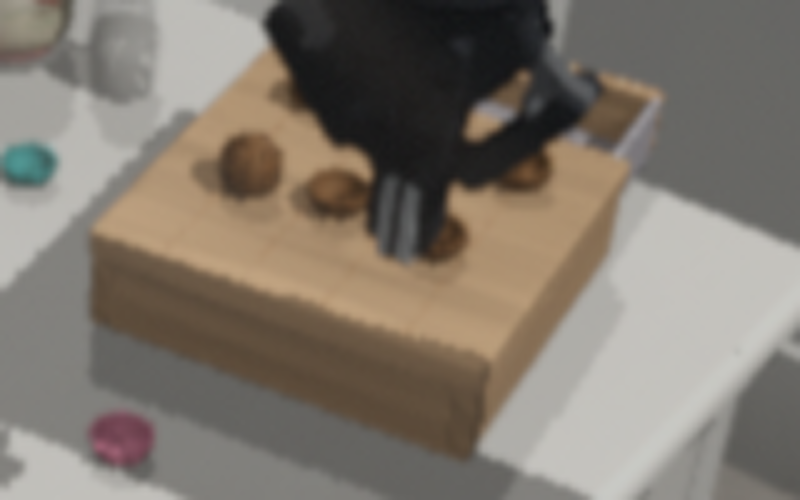

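The nut at (380,203) triangulates about 6 mm higher than the shells and looks fully round, so it's the whole walnut. The board corners project to within about 3 px of where they appear. The tray front is at own x of about -201 mm, which means it's pulled out about 95 mm. Next I move behind the near-row shell at own y = +60.

step_arm:
  plan: [-1,0.18,0.4,0,0,0,-1,0.18,0.5,0,0,0,-1,0.18,0.5,0,0,0,-1,0.18,0.5,0,0,0,-1,0.18,0.5,0,0,0]

```text
time_s: 2.65
tcp_pos: [513.3, -113.8, 110.2]
ee_rot: [[-0.157, 0.988, -0.0], [0.988, 0.157, 0.0], [0.001, -0.0, -1.0]]
wrist_force: [0.9, -0.5, 0.2]
width: 0.001
finger_force: 0.0
```

step_arm:
  plan: [-0.24,0,0,0,0,0,0,0,0,0,0,0,0,0,0.4,0,0,0,0,0,0.3,0,0,0,0,0,0,0,0,0]

```text
time_s: 3.28
tcp_pos: [514.0, -122.8, 75.7]
ee_rot: [[-0.158, 0.987, -0.002], [0.987, 0.158, 0.001], [0.002, -0.002, -1.0]]
wrist_force: [0.2, 0.7, -0.5]
width: 0.003
finger_force: 0.0
```

```bash
cat >> h.py <<'E'
def own(p):
    q=np.array(p)[:2]-[572.9,-100.9];return (q@[-.157,.9876]).round(1),(q@[-.9876,-.157]).round(1)
E
python3 - <<'E'
from h import *
s=r.state();print(s["tcp_pos"],own(s["tcp_pos"]),s["wrist_force"],s["time_s"])
a=r.get_image("top")[205:345,355:535,::-1];b=r.get_image("side")[150:260,330:490,::-1]
a=cv2.resize(a,(400,311),interpolation=3);b=cv2.resize(b,(400,275),interpolation=3)
cv2.imwrite("pics/2.png",np.vstack([a,b]))
E
```

```text
[ 513.9710649  -122.78601684   75.6683186 ] (np.float64(-12.4), np.float64(61.6)) [ 0.20296313  0.71650305 -0.52439132] 3.275
```

View pics/2.png

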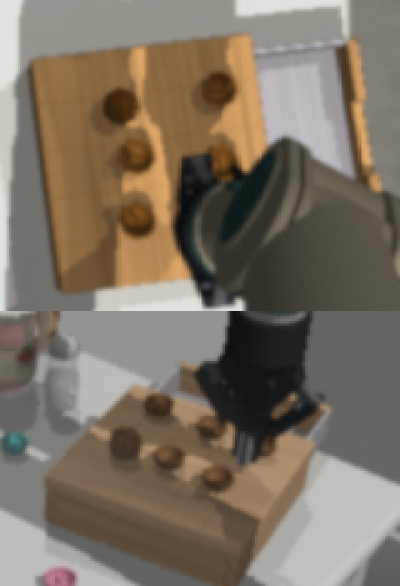

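The fingers stand between the rows behind the shell and nothing has been disturbed. I sweep shell A.

step_arm:
  plan: [-0.1,0,0.09,0,0,0,-0.3,0,0,0,0,0,-0.35,0,0,0,0,0,-0.35,0,0,0,0,0,-0.35,0,0,0,0,0]

```text
time_s: 4.0
tcp_pos: [526.2, -198.1, 71.9]
ee_rot: [[-0.155, 0.988, 0.0], [0.988, 0.155, -0.0], [-0.0, 0.0, -1.0]]
wrist_force: [0.4, 0.3, -0.2]
width: -0.002
finger_force: 0.0
```

step_arm:
  plan: [-0.3,0,0,0,0,0,-0.2,0,0,0,0,0,0,0,0,0,0,0,0,0,-0.5,0,0,0,0,0,-0.3,0,0,0]

```text
time_s: 4.62
tcp_pos: [530.3, -220.0, 112.6]
ee_rot: [[-0.158, 0.988, 0.0], [0.988, 0.158, 0.0], [0.0, 0.0, -1.0]]
wrist_force: [-0.1, 0.4, 0.1]
width: -0.002
finger_force: 0.0
```

```bash
python3 - <<'E'
from h import *
s=r.state();print(s["tcp_pos"],own(s["tcp_pos"]),s["wrist_force"],s["time_s"])
a=r.get_image("top")[205:345,355:535,::-1];b=r.get_image("side")[150:260,330:490,::-1]
a=cv2.resize(a,(400,311),interpolation=3);b=cv2.resize(b,(400,275),interpolation=3)
cv2.imwrite("pics/3.png",np.vstack([a,b]))
E
```

```text
[ 530.30399695 -220.04720991  112.5970653 ] (np.float64(-111.0), np.float64(60.8)) [-0.14512392  0.40499989  0.12437829] 4.625
```

View pics/3.png

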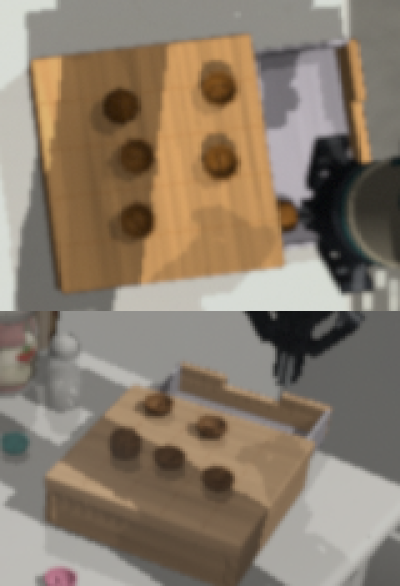

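Shell A is in the tray, at crop pixel (288,215). Next is shell B.

step_arm:
  plan: [0.93,0.56,0,0,0,0,0.93,0.56,0,0,0,0,0,0,0,0,0,0,0,0,0.41,0,0,0,0,0,0.4,0,0,0]

```text
time_s: 5.35
tcp_pos: [570.3, -120.4, 70.5]
ee_rot: [[-0.157, 0.988, -0.0], [0.988, 0.157, -0.0], [-0.0, -0.0, -1.0]]
wrist_force: [-0.1, -0.6, -0.1]
width: 0.004
finger_force: 0.0
```

step_arm:
  plan: [0,0,0,0,0,0,-0.3,0,0,0,0,0,-0.35,0,0,0,0,0,-0.35,0,0,0,0,0,-0.35,0,0,0,0,0]

```text
time_s: 5.98
tcp_pos: [581.5, -189.0, 71.6]
ee_rot: [[-0.155, 0.988, 0.001], [0.988, 0.155, -0.001], [-0.001, 0.001, -1.0]]
wrist_force: [0.6, 0.1, -0.3]
width: 0.005
finger_force: 0.0
```

step_arm:
  plan: [-0.3,0,0,0,0,0,-0.2,0,0,0,0,0,0,0,0,0,0,0,0,0,-0.5,0,0,0,0,0,-0.3,0,0,0]

```text
time_s: 6.6
tcp_pos: [585.6, -210.7, 112.1]
ee_rot: [[-0.158, 0.987, 0.001], [0.987, 0.158, 0.0], [0.0, 0.001, -1.0]]
wrist_force: [-0.3, 0.1, -0.2]
width: 0.0
finger_force: 0.0
```

```bash
python3 - <<'E'
from h import *
s=r.state();print(s["tcp_pos"],own(s["tcp_pos"]),s["time_s"])
def blobs(n,box):
    im=r.get_image(n)[:,:,::-1];cv2.imwrite(f"pics/{n}4.png",im);H,S,V=cv2.split(cv2.cvtColor(im,cv2.COLOR_BGR2HSV))
    d=((V<115)&(S>110)).astype(np.uint8);x0,x1,y0,y1=box
    m=np.zeros_like(d);m[y0:y1,x0:x1]=d[y0:y1,x0:x1]
    for q in cv2.findContours(m,0,2)[0]:
        if cv2.contourArea(q)>60:
            (u,v),rr=cv2.minEnclosingCircle(q);print(n,round(u,1),round(v,1),round(rr,1),cv2.contourArea(q),own(ray("top",(u,v),75)))
blobs("top",(385,525,225,330))
E
```

```text
[ 585.64382599 -210.69227633  112.13586582] (np.float64(-110.4), np.float64(4.7)) 6.6
top 403.5 313.0 24.5 610.5 (np.float64(54.3), np.float64(63.4))
top 521.0 299.0 9.2 60.5 (np.float64(-177.4), np.float64(66.4))
top 412.4 275.0 11.1 278.5 (np.float64(26.3), np.float64(-7.2))
top 406.5 254.5 12.7 340.0 (np.float64(31.7), np.float64(-48.5))
top 452.5 244.5 7.9 109.5 (np.float64(-61.2), np.float64(-56.4))
```

Shell B's blob is gone from the board. Next is shell C.

step_arm:
  plan: [0.85,0.62,0,0,0,0,0.85,0.63,0,0,0,0,0,0,0,0,0,0,0,0,0.41,0,0,0,0,0,0.4,0,0,0]

```text
time_s: 7.28
tcp_pos: [633.3, -118.0, 70.1]
ee_rot: [[-0.157, 0.988, -0.0], [0.988, 0.157, -0.0], [-0.0, -0.0, -1.0]]
wrist_force: [1.1, -0.5, -0.5]
width: -0.003
finger_force: 0.0
```

step_arm:
  plan: [0,0,0,0,0,0,-0.3,0,0,0,0,0,-0.35,0,0,0,0,0,-0.35,0,0,0,0,0,-0.35,0,0,0,0,0]

```text
time_s: 7.9
tcp_pos: [644.4, -186.7, 71.2]
ee_rot: [[-0.155, 0.988, 0.001], [0.988, 0.155, -0.001], [-0.001, 0.001, -1.0]]
wrist_force: [0.6, -0.3, 0.9]
width: 0.0
finger_force: 0.0
```

step_arm:
  plan: [-0.3,0,0,0,0,0,-0.06,0,0,0,0,0,0,0,0,0,0,0,0,0,-0.5,0,0,0,0,0,-0.3,0,0,0]

```text
time_s: 8.52
tcp_pos: [647.6, -201.2, 111.8]
ee_rot: [[-0.158, 0.987, 0.001], [0.987, 0.158, 0.0], [0.0, 0.001, -1.0]]
wrist_force: [0.2, -0.5, -0.0]
width: 0.001
finger_force: 0.0
```

```bash
python3 - <<'E'
from h import *
s=r.state();print(s["tcp_pos"],own(s["tcp_pos"]),s["time_s"])
a=r.get_image("top")[205:345,355:535,::-1];b=r.get_image("side")[150:260,330:490,::-1]
a=cv2.resize(a,(400,311),interpolation=3);b=cv2.resize(b,(400,275),interpolation=3)
cv2.imwrite("pics/5.png",np.hstack([a[:275],b]))
E
```

```text
[ 647.60154056 -201.22186534  111.79831122] (np.float64(-110.8), np.float64(-58.0)) 8.525
```

View pics/5.png

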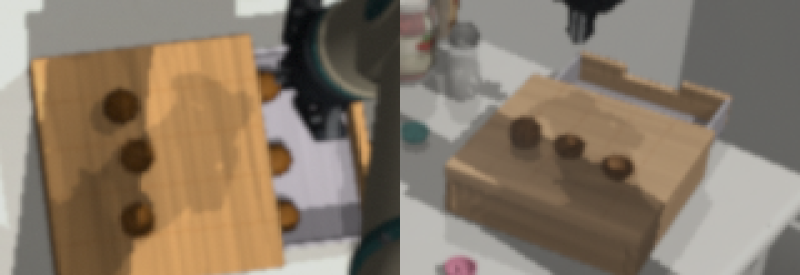

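Shells A, B and C lie in the tray next to the edge, and the far row is untouched. Next is shell D, swept a bit faster so it lands beyond them.

step_arm:
  plan: [0.87,-0.53,0,0,0,0,0.87,-0.53,0,0,0,0,0.87,-0.53,0,0,0,0,0.88,-0.52,0,0,0,0,0,0,0,0,0,0]

```text
time_s: 9.25
tcp_pos: [512.0, -42.0, 110.1]
ee_rot: [[-0.162, 0.987, -0.005], [0.987, 0.162, 0.003], [0.004, -0.004, -1.0]]
wrist_force: [0.1, -0.2, 0.4]
width: 0.002
finger_force: 0.0
```

step_arm:
  plan: [0,0,0.41,0,0,0,0,0,0.4,0,0,0,0,0,0,0,0,0,-0.2,0,0,0,0,0,-0.3,0,0,0,0,0]

```text
time_s: 9.88
tcp_pos: [520.2, -72.1, 71.0]
ee_rot: [[-0.157, 0.988, 0.001], [0.988, 0.157, -0.0], [-0.001, 0.001, -1.0]]
wrist_force: [-0.6, -0.5, 0.9]
width: 0.004
finger_force: 0.0
```

step_arm:
  plan: [-0.4,0,0,0,0,0,-0.5,0,0,0,0,0,-0.6,0,0,0,0,0,-0.7,0,0,0,0,0,-0.7,0,0,0,0,0]

```text
time_s: 10.5
tcp_pos: [542.4, -217.3, 71.1]
ee_rot: [[-0.155, 0.988, 0.001], [0.988, 0.155, -0.001], [-0.001, 0.001, -1.0]]
wrist_force: [0.3, 0.4, 0.1]
width: -0.002
finger_force: 0.0
```

step_arm:
  plan: [-0.6,0,0,0,0,0,0,0,0,0,0,0,0,0,-0.5,0,0,0,0,0,-0.3,0,0,0,0,0,0,0,0,0]

```text
time_s: 11.12
tcp_pos: [547.7, -244.0, 111.7]
ee_rot: [[-0.157, 0.988, 0.003], [0.988, 0.157, -0.001], [-0.001, 0.003, -1.0]]
wrist_force: [0.9, -0.6, -0.3]
width: 0.0
finger_force: 0.0
```

```bash
python3 - <<'E'
from h import *
s=r.state();print(s["tcp_pos"],own(s["tcp_pos"]),s["time_s"])
a=r.get_image("top")[205:345,355:535,::-1];b=r.get_image("side")[150:260,330:490,::-1]
a=cv2.resize(a,(400,311),interpolation=3);b=cv2.resize(b,(400,275),interpolation=3)
cv2.imwrite("pics/6.png",np.hstack([a[:275],b]))
E
```

```text
[ 547.73657152 -244.04410894  111.73383717] (np.float64(-137.4), np.float64(47.3)) 11.125
```

View pics/6.png

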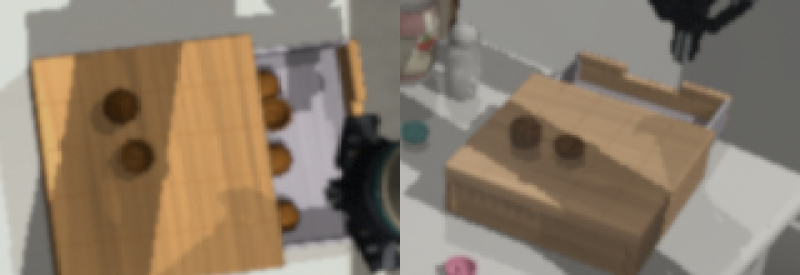

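Shell D is in the tray, having rolled to crop pixel (275,110). The nut at (121,105) and shell E at (137,157) remain on the board. I sweep E.

step_arm:
  plan: [0.96,0.28,0,0,0,0,0.96,0.28,0,0,0,0,0.96,0.28,0,0,0,0,0.96,0.28,0,0,0,0,0,0,0,0,0,0]

```text
time_s: 11.85
tcp_pos: [572.0, -38.9, 109.1]
ee_rot: [[-0.165, 0.986, -0.002], [0.986, 0.165, 0.004], [0.004, -0.001, -1.0]]
wrist_force: [1.4, -0.7, -0.2]
width: 0.003
finger_force: 0.0
```

step_arm:
  plan: [0,0,0.41,0,0,0,0,0,0.4,0,0,0,0,0,0,0,0,0,-0.2,0,0,0,0,0,-0.3,0,0,0,0,0]

```text
time_s: 12.48
tcp_pos: [576.7, -71.3, 70.5]
ee_rot: [[-0.157, 0.988, 0.001], [0.988, 0.157, -0.0], [-0.001, 0.001, -1.0]]
wrist_force: [0.6, -0.3, 0.4]
width: 0.005
finger_force: 0.0
```

step_arm:
  plan: [-0.4,0,0,0,0,0,-0.5,0,0,0,0,0,-0.6,0,0,0,0,0,-0.7,0,0,0,0,0,-0.7,0,0,0,0,0]

```text
time_s: 13.1
tcp_pos: [598.7, -216.6, 70.3]
ee_rot: [[-0.155, 0.988, 0.001], [0.988, 0.155, -0.001], [-0.001, 0.001, -1.0]]
wrist_force: [-0.5, -0.7, 0.5]
width: 0.002
finger_force: 0.0
```

step_arm:
  plan: [-0.5,0,0,0,0,0,0,0,0,0,0,0,0,0,-0.5,0,0,0,-0.7,0,-0.4,0,0,0,-1,0,0,0,0,0]

```text
time_s: 13.72
tcp_pos: [618.2, -320.2, 117.1]
ee_rot: [[-0.161, 0.987, 0.004], [0.987, 0.161, 0.001], [0.0, 0.004, -1.0]]
wrist_force: [0.7, 0.1, -0.5]
width: 0.0
finger_force: 0.0
```

step_arm:
  plan: [-0.8,0,0,0,0,0,0,0,0,0,0,0,0,0,0,0,0,0,0,0,0,0,0,0,0,0,0,0,0,0]

```text
time_s: 14.35
tcp_pos: [622.6, -360.0, 114.9]
ee_rot: [[-0.158, 0.987, 0.0], [0.987, 0.158, 0.001], [0.001, 0.0, -1.0]]
wrist_force: [-0.5, -0.6, 0.5]
width: -0.001
finger_force: 0.0
```

```bash
python3 - <<'E'
from h import *
s=r.state();print(s["tcp_pos"],own(s["tcp_pos"]),s["time_s"])
a=r.get_image("top")[205:345,355:535,::-1];b=r.get_image("side")[150:260,330:490,::-1]
a=cv2.resize(a,(400,311),interpolation=3);b=cv2.resize(b,(400,275),interpolation=3)
cv2.imwrite("pics/7.png",np.hstack([a[:275],b]))
E
```

```text
[ 622.61127082 -359.97900864  114.88565103] (np.float64(-263.7), np.float64(-8.4)) 14.35
```

View pics/7.png

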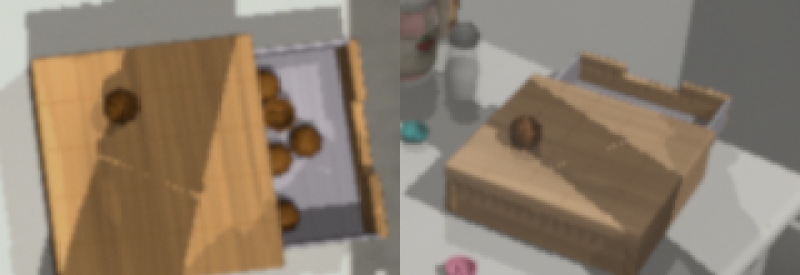

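All five shells are in the tray, none visibly stacked, and the nut is still in place at crop pixel (121,105). I lower in front of the tray and push it.

step_arm:
  plan: [0,-0.17,0.5,0,0,0,0,0,0.5,0,0,0,0,0,0.5,0,0,0,0,0,0.42,0,0,0,0.3,0,0,0,0,0]

```text
time_s: 15.08
tcp_pos: [609.7, -348.4, 16.9]
ee_rot: [[-0.155, 0.988, -0.003], [0.988, 0.155, 0.001], [0.001, -0.003, -1.0]]
wrist_force: [0.1, 0.2, -0.1]
width: -0.004
finger_force: 0.0
```

step_arm:
  plan: [0.3,0,0,0,0,0,0.2,0,0,0,0,0,0.15,0,0,0,0,0,0.15,0,0,0,0,0,0.2,0,0,0,0,0]

```text
time_s: 15.7
tcp_pos: [604.3, -300.0, 19.5]
ee_rot: [[-0.155, 0.988, 0.002], [0.988, 0.155, -0.002], [-0.003, 0.002, -1.0]]
wrist_force: [0.6, -2.0, 1.5]
width: -0.0
finger_force: 1.0
```

step_arm:
  plan: [0.2,0,0,0,0,0,0.2,0,0,0,0,0,0.2,0,0,0,0,0,0.2,0,0,0,0,0,0.2,0,0,0,0,0]

```text
time_s: 16.32
tcp_pos: [595.8, -248.6, 18.8]
ee_rot: [[-0.157, 0.988, 0.0], [0.988, 0.157, 0.0], [-0.0, 0.0, -1.0]]
wrist_force: [1.3, -1.4, 0.6]
width: 0.002
finger_force: 1.0
```

```bash
python3 - <<'E'
from h import *
s=r.state();print(s["tcp_pos"],own(s["tcp_pos"]),s["wrist_force"],s["time_s"])
E
```

```text
[ 595.78735211 -248.64078564   18.76090656] (np.float64(-149.5), np.float64(0.6)) [ 1.27544245 -1.4431649   0.58460537] 16.325
```

step_arm:
  plan: [0.15,0,0,0,0,0,0.15,0,0,0,0,0,0.1,0,0,0,0,0,0.1,0,0,0,0,0,0.06,0,0,0,0,0]

```text
time_s: 16.95
tcp_pos: [591.2, -221.4, 18.7]
ee_rot: [[-0.157, 0.988, -0.0], [0.988, 0.157, 0.0], [0.0, -0.0, -1.0]]
wrist_force: [1.3, -0.9, 0.1]
width: 0.004
finger_force: 0.8
```

step_arm:
  plan: [0.04,0,0,0,0,0,0.04,0,0,0,0,0,0.04,0,0,0,0,0,0,0,0,0,0,0,0,0,0,0,0,0]

```text
time_s: 17.58
tcp_pos: [590.6, -217.4, 18.8]
ee_rot: [[-0.156, 0.988, 0.001], [0.988, 0.156, -0.002], [-0.002, 0.0, -1.0]]
wrist_force: [2.5, -4.6, -2.3]
width: 0.0
finger_force: 2.5
```

```bash
python3 - <<'E'
from h import *
s=r.state();print(s["tcp_pos"],own(s["tcp_pos"]),s["wrist_force"],s["time_s"])
E
```

```text
[ 590.59387249 -217.43500653   18.79017931] (np.float64(-117.9), np.float64(0.8)) [ 2.46186807 -4.5502473  -2.30805134] 17.575
```

step_arm:
  plan: [0.03,0,0,0,0,0,0.03,0,0,0,0,0,0.03,0,0,0,0,0,0,0,0,0,0,0,0,0,0,0,0,0]

```text
time_s: 18.2
tcp_pos: [590.6, -217.4, 18.9]
ee_rot: [[-0.153, 0.988, 0.004], [0.988, 0.153, -0.008], [-0.008, 0.002, -1.0]]
wrist_force: [3.8, -11.3, -6.3]
width: 0.001
finger_force: 6.0
```

step_arm:
  plan: [0.03,0,0,0,0,0,0.03,0,0,0,0,0,0.03,0,0,0,0,0,0,0,0,0,0,0,0,0,0,0,0,0]

```text
time_s: 18.82
tcp_pos: [590.6, -217.3, 19.0]
ee_rot: [[-0.151, 0.988, 0.006], [0.988, 0.151, -0.014], [-0.015, 0.004, -1.0]]
wrist_force: [4.9, -18.7, -11.5]
width: -0.002
finger_force: 9.5
```

The tray is at a hard stop: the force climbs to 19 N with no movement, at the expected home position. I back off, lift and check.

step_arm:
  plan: [-0.3,0,0,0,0,0,-0.6,0,0,0,0,0,-0.8,0,0,0,0,0,-0.8,0,-0.5,0,0,0,-0.8,0,-0.8,0,0,0]

```text
time_s: 19.45
tcp_pos: [613.2, -368.5, 82.5]
ee_rot: [[-0.157, 0.988, -0.005], [0.988, 0.157, 0.005], [0.006, -0.004, -1.0]]
wrist_force: [0.3, -0.8, -0.0]
width: 0.002
finger_force: 0.0
```

step_arm:
  plan: [-0.5,0,-0.8,0,0,0,0,0,-0.5,0,0,0,0,0,0,0,0,0,0,0,0,0,0,0,0,0,0,0,0,0]

```text
time_s: 20.08
tcp_pos: [618.0, -393.0, 146.9]
ee_rot: [[-0.157, 0.988, -0.003], [0.988, 0.157, 0.003], [0.003, -0.002, -1.0]]
wrist_force: [0.3, 0.3, 0.3]
width: 0.001
finger_force: 0.0
```

```bash
python3 - <<'E'
from h import *
s=r.state();print(own(s["tcp_pos"]),s["wrist_force"],s["time_s"])
im=r.get_image("top")[:,:,::-1]
a=im[205:345,355:535];b=r.get_image("side")[150:260,330:490,::-1]
a=cv2.resize(a,(400,311),interpolation=3);b=cv2.resize(b,(400,275),interpolation=3)
cv2.imwrite("pics/8.png",np.hstack([a[:275],b]))
E
```

```text
(np.float64(-295.6), np.float64(1.3)) [0.27464193 0.34750245 0.29101344] 20.075
```

View pics/8.png

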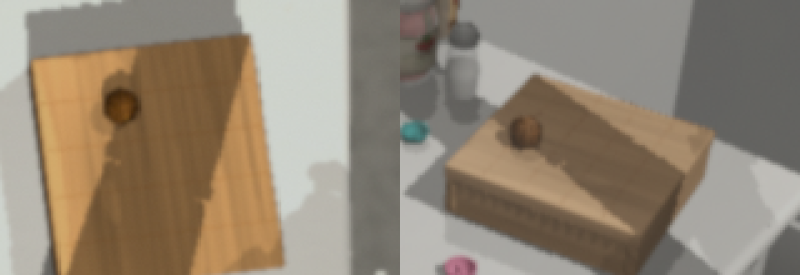

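The tray is shut and hidden under the board, no shells are loose, and the nut is unmoved at crop pixel (121,105). I hand the job in.

```bash
python3 -c "
from workcell import r
print(r.job_done())"
```

```text
the job is handed in; nothing more can be done
None
```

All five half shells are in the tray, the tray is pushed fully home against its stop, the whole walnut is untouched on the board, and the job was handed in at about 20 s of the 64 s allowed.

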